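Put the sanding drums back on their rack in order of size

TASK

Put the four sanding drums away on the drum rack in order of size, the smallest at the board's narrow end and the largest at its wide end, each one slid over its own post until it stands flat on the cork pad cut to its diameter. Do not knock over the glue bottle that stands among them.

Things in the scene. Friction and masses are not known exactly. Their poses are not given: they have to be found in the camera images.
- drum_28: the smallest of the four sanding drums: an upright hollow cylinder, 28 mm outside diameter, 50 mm high (as all four), red-brown abrasive sleeve on a black rubber core, straight 20 mm steel-lined through bore. Stands loose on the bench; rigid, under 0.3 kg. Origin: centre of the underside, z up along the bore; yaw means nothing (round).
- drum_38: the second smallest of the four sanding drums: an upright hollow cylinder, 38 mm outside diameter, 50 mm high (as all four), red-brown abrasive sleeve on a black rubber core, straight 20 mm steel-lined through bore. Stands loose on the bench; rigid, under 0.3 kg. Origin: centre of the underside, z up along the bore; yaw means nothing (round).
- drum_51: the second largest of the four sanding drums: an upright hollow cylinder, 51 mm outside diameter, 50 mm high (as all four), red-brown abrasive sleeve on a black rubber core, straight 20 mm steel-lined through bore. Stands loose on the bench; rigid, under 0.3 kg. Origin: centre of the underside, z up along the bore; yaw means nothing (round).
- drum_64: the largest of the four sanding drums: an upright hollow cylinder, 64 mm outside diameter, 50 mm high (as all four), red-brown abrasive sleeve on a black rubber core, straight 20 mm steel-lined through bore. Stands loose on the bench; rigid, under 0.3 kg. Origin: centre of the underside, z up along the bore; yaw means nothing (round).
- post_28: the smallest drum's place on the rack: a fixed bright steel post, 12 mm diameter, on a cork pad 32 mm across. Its top 14 mm taper to a 4 mm tip, 42.5 mm above the pad. Origin: on the post's axis at the pad's upper face, 20 mm above the bench, where the drum's underside comes to rest; z up, x along the row of posts to the rack's wide end.
- post_38: the second smallest drum's place on the rack: a fixed bright steel post, 12 mm diameter, on a cork pad 42 mm across. Its top 14 mm taper to a 4 mm tip, 42.5 mm above the pad. Origin: on the post's axis at the pad's upper face, 20 mm above the bench, where the drum's underside comes to rest; z up, x along the row of posts to the rack's wide end.
- post_51: the second largest drum's place on the rack: a fixed bright steel post, 12 mm diameter, on a cork pad 55 mm across. Its top 14 mm taper to a 4 mm tip, 42.5 mm above the pad. Origin: on the post's axis at the pad's upper face, 20 mm above the bench, where the drum's underside comes to rest; z up, x along the row of posts to the rack's wide end.
- post_64: the largest drum's place on the rack: a fixed bright steel post, 12 mm diameter, on a cork pad 68 mm across. Its top 14 mm taper to a 4 mm tip, 42.5 mm above the pad. Origin: on the post's axis at the pad's upper face, 20 mm above the bench, where the drum's underside comes to rest; z up, x along the row of posts to the rack's wide end.
- drum_rack: flat brown board, 263 x 18 mm thick, fixed on the bench at any angle, 52 mm wide at its narrow end (with a hanging hole), 92 mm at the wide end; four equal posts in a row on cork pads that grow towards the wide end. Origin: centre of the underside; x to the wide end, z up. Posts at x = -89.5, -42.5, 16, 87.5 mm; seated drums stand 14 mm apart.
- glue_bottle: squeeze bottle of glue with a red spout cap, 58 mm diameter, 164 mm tall, standing loose among the drums; not part of the job. Origin: centre of its underside, z up.
Mind the look-alikes: they are no part of the job. What is shaped like the drum_64 but turquoise is not meant.

How it is judged:
By the outcome, as a careful person would: the job done as asked, in the order asked, and still so for the second after the job is handed in, with the robot touching nothing.
It also fails if it takes over 109 s, if anything falls off the work surface, if the arm or the gripper's body presses on something with over 40 N, if the wrist force passes 120 N, or if a joint passes its speed limit or range.

ROBOT

A 6-joint arm with a two-finger parallel gripper is mounted at the origin on a cart in front of the work surface, level with it; the furniture and walls round the work are solid. World frame = base frame: x ahead of the robot, y to its left, z up, the work surface at z = 0. Lengths are in m, angles in rad, forces in N, time in s.
With the tool pointing down it reaches from about 0.25 to 0.775 m from the base axis. Payload 4 kg.
Tool frame: the origin (TCP) lies midway between the tips of the shut fingers; the grasp point (between the pads) lies 19 mm behind it; z points along the fingers, y is the line along which they close (so a half turn about z gives the same grasp; the last joint's range is limited). The gripper opens to 85 mm and grips with 20 to 120 N. Pads are 22 mm wide; open, the fingers measure 114 mm over their backs; the gripper's body (76 mm by 85 mm) begins 54 mm behind the grasp point. The pads swing forward as they close: fully open they stand 13 mm farther back than shut.
Start: joints at [1.205, 0.087, 1.371, -0, 1.684, -0.103], TCP at [0.143, 0.531, 0.231] pointing down, gripper open.
Joint ranges: [-3.1, 3.1], [-0.76, 2.03], [0.27, 2.55], [-1.08, 4.22], [0.17, 2.65], [-2.57, 2.57]. Speed limits (rad/s): [2.79, 2.79, 3.14, 3.14, 3.14, 3.14].

INTERFACE

Orientations are given as a unit quaternion [w, x, y, z].
In Python, from plant import manip gives the robot as it stands.
- The arm moves only by the tool drive_tool, never from a script. Its argument "motion" is one flat list of numbers, 5 for each row, row after row: the finger opening in mm, from 0 to 85.4, then the shift along the tool's x, y, z in mm, then the turn about the tool's z in rad. In form: [grip, x, y, z, roll, grip, x, y, z, roll, ...]. A call has 1 to 20 rows; each row shifts and turns the commanded pose from where the row before left it, along the tool's axes as they then stand; what a row does not reach is not made up. A row lasts 1/12 s, in which the tool goes at most 41.7 mm and 7.16 degrees, less where a joint would pass 70% of its speed; a pose out of reach is approached as far as the arm can. A call is refused whole if a number of a shift passes 41.7 or a number of a turn 0.125, either way. A call with a gripper value outside its range is refused whole. The fingers move at their own pace and stop on an object; "force" is the grip in N (left out, the last holds). Time passes only in rows, so rows that do not move let the fingers close. It gives the time, the measured TCP pose, the force, the opening and the grip force at its end, in the units of the state.
- manip.state(): the state, without advancing time (a new reading comes with each control period).
- manip.read_camera(name): name is "side" or "top"; returns the picture (384x512x3 uint8, red, green, blue); there is no depth.
- manip.camera_info(name): a dict with "fx", "fy", "cx", "cy" (pixels), "dist" ([k1, k2, p1, p2, k3] as OpenCV has them; the pictures are not rectified), "rvec" (rotation vector, rad) and "tvec" (3), from world to camera coordinates, as OpenCV has them. Camera axes: x right, y down, z forward; pixel columns grow to the right and rows downward; lengths in m; the calibration is good to about 2 mm. A picture is of the moment at which its call begins. camera_info takes no time and is no camera call.
- manip.job_done(): hands the job in; it is judged then, once.
The state is a dict: "time_s": time; "qpos": joint angles; "qd": joint speeds; "effort": joint torques, N m; "ee_pos": TCP position; "tool_rot": TCP orientation; "force": force on the tool from outside, world axes, zero at the start; "ft_torque": the same for the moment, N m; "finger_gap": finger opening in m; "grip_force": force on a finger pad.
Only numpy, scipy, OpenCV 4.12 (cv2) and the standard library are available. Lean on these libraries where they do the work, as an engineer would, in place of code of your own. Each camera call takes 0.05 s, during which the arm holds its last target. There are 200 camera calls.

## Working session

There is one attempt and no reset: what is moved stays moved. The work goes in short steps, Python scripts to look and compute and a tool call to move; the robot and the scene stay as the last step left them, time stands still between calls to the robot, and variables do not carry over. Pictures are saved under pics/ and viewed, at most 14 in all, crops included, and the job is handed in when it is done.

Besides the shell and the picture viewer there is one more tool, called after "Emit:" by a JSON object that holds its "api" and its "payload". drive_tool: Moves the arm, as the interface text tells. Its arguments: {"type":"object","properties":{"motion":{"type":"array","items":{"type":"number"}},"force":{"type":"number"}},"required":["motion"]}

```bash
mkdir -p pics; python3 - <<'E'
from plant import manip
import cv2
for n in("top","side"):
    im=manip.read_camera(n); cv2.imwrite(f"pics/{n}0.png",im[:,:,::-1]); print(n,manip.camera_info(n))
print(manip.state())
E
```

```text
top {'fx': 404.77756937197114, 'fy': 404.77756937197114, 'cx': 248.08556197688475, 'cy': 186.36005299269746, 'dist': array([-0.12493718,  0.        ,  0.        ,  0.        ,  0.        ]), 'rvec': array([ 2.137984  , -2.11783653,  0.18986074]), 'tvec': array([-0.05672056,  0.56972123,  0.87765417])}
side {'fx': 378.52006156005814, 'fy': 378.52006156005814, 'cx': 259.44295236631785, 'cy': 187.6754572524358, 'dist': array([-0.11010524,  0.        ,  0.        ,  0.        ,  0.        ]), 'rvec': array([ 1.96229617, -0.56426396,  0.38229786]), 'tvec': array([-0.48905871,  0.13684115,  0.67149534])}
{'time_s': 0.1, 'qpos': array([ 1.20488704e+00,  8.79276267e-02,  1.37212524e+00,  6.16623686e-06,
        1.68359718e+00, -1.03096379e-01]), 'qd': array([ 0.0001773 , -0.00309258, -0.00262427,  0.00155642, -0.00155985,
        0.00297927]), 'effort': array([ 2.22923307e-03, -3.53015220e+01, -3.14218748e+01, -9.53387939e-05,
        7.93343730e-03,  1.34135792e-05]), 'ee_pos': array([0.14272776, 0.53069252, 0.23021952]), 'tool_rot': array([-2.42007943e-04,  1.31028190e-01,  9.91378109e-01, -9.99831498e-04]), 'force': array([-0.48787383,  0.8745683 ,  0.38521815]), 'ft_torque': array([-0.00146396,  0.01265935,  0.04290021]), 'grip_force': 0.0, 'finger_gap': 0.08554101558924551}
```

View pics/top0.png

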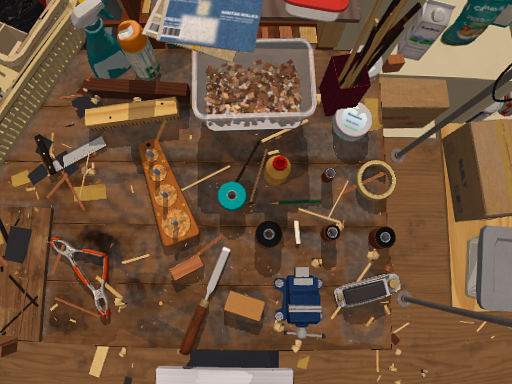

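View pics/side0.png

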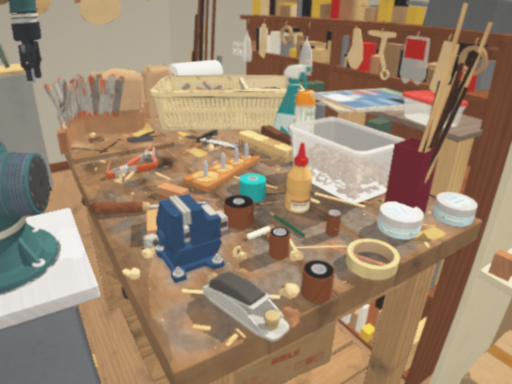

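The top view shows the drums at roughly (329,174), (332,232), (383,237) and (268,235). The look-alike is turquoise at (231,195), the bottle is at (278,168), and the rack runs from (150,150) at its narrow end to (178,235) at its wide end. Next I'll enlarge and measure.

```bash
cat > h.py <<'E'
import numpy as np, cv2
from plant import manip
def cam(n):
    c=manip.camera_info(n); K=np.array([[c['fx'],0,c['cx']],[0,c['fy'],c['cy']],[0,0,1]])
    return K,c['dist'],cv2.Rodrigues(c['rvec'])[0],c['tvec'],c['rvec']
def ray(n,uv):
    K,d,R,t,_=cam(n); p=cv2.undistortPoints(np.array([[uv]],float),K,d)[0,0]
    v=R.T@np.array([p[0],p[1],1]); return -R.T@t, v
def plane(n,uv,z):
    o,v=ray(n,uv); return o+v*(z-o[2])/v[2]
def proj(n,P):
    K,d,R,t,r=cam(n); return cv2.projectPoints(np.array([P],float),r,t,K,d)[0][0,0]
def two(a,b):
    (o1,v1),(o2,v2)=ray("top",a),ray("side",b)
    s=np.linalg.lstsq(np.stack([v1,-v2],1),o2-o1,rcond=None)[0]; p,q=o1+s[0]*v1,o2+s[1]*v2
    return (p+q)/2,np.linalg.norm(p-q)
E
python3 - <<'E'
import cv2,numpy as np
from h import *
im=cv2.imread("pics/top0.png"); s=cv2.imread("pics/side0.png")
cv2.imwrite("pics/a.png",cv2.resize(im[135:255,130:290],None,fx=5,fy=5,interpolation=cv2.INTER_CUBIC))
cv2.imwrite("pics/b.png",cv2.resize(im[150:260,250:410],None,fx=5,fy=5,interpolation=cv2.INTER_CUBIC))
cv2.imwrite("pics/c.png",cv2.resize(s[130:310,180:345],None,fx=3.3,fy=3.3,interpolation=cv2.INTER_CUBIC))
for uv in [(329,174),(332,232),(383,237),(268,235),(231,195)]: print(uv,plane("top",uv,.05).round(3))
E
```

```text
(329, 174) [ 0.601 -0.239  0.05 ]
(332, 232) [ 0.467 -0.243  0.05 ]
(383, 237) [ 0.456 -0.36   0.05 ]
(268, 235) [ 0.46  -0.097  0.05 ]
(231, 195) [ 0.55  -0.012  0.05 ]
```

View pics/a.png

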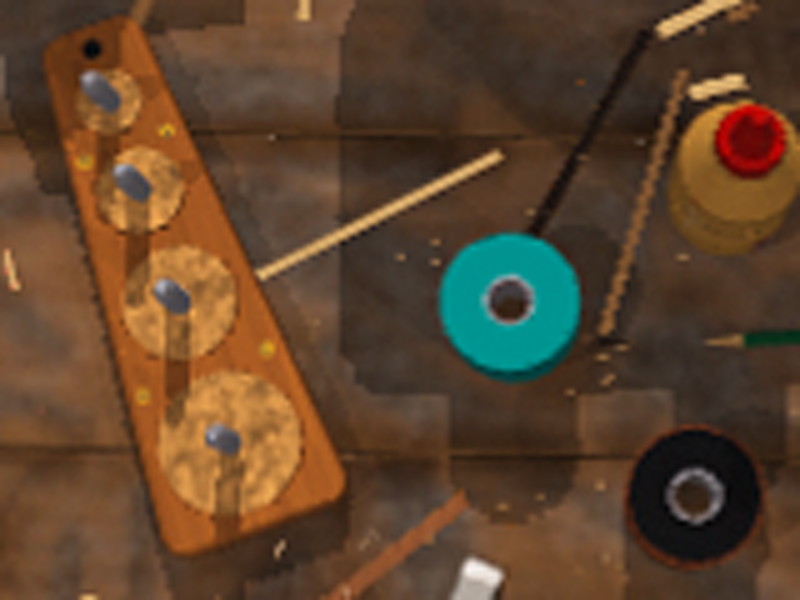

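View pics/b.png

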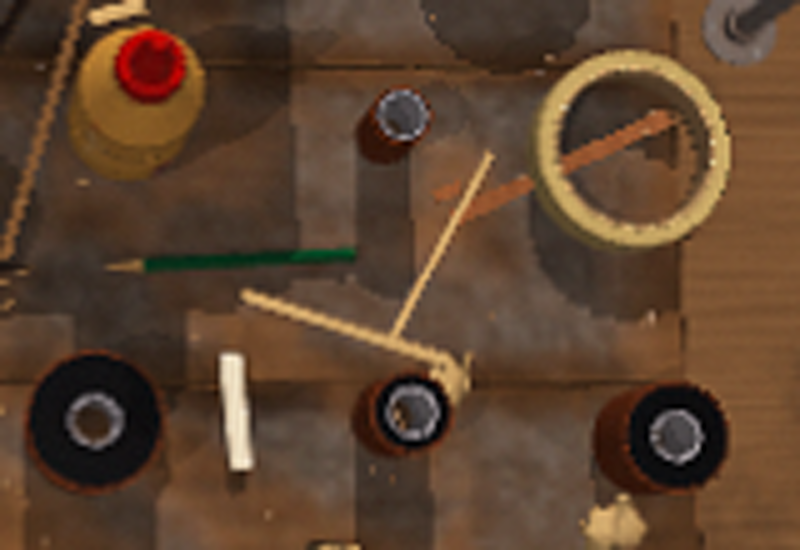

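View pics/c.png

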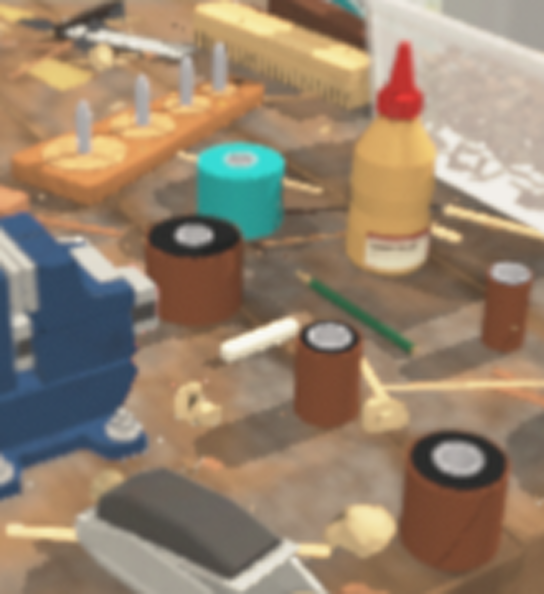

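```bash
cat > m.py <<'E'
from h import *
a=lambda x,y:(130+(x+.5)/5-.5,135+(y+.5)/5-.5)
b=lambda x,y:(250+(x+.5)/5-.5,150+(y+.5)/5-.5)
c=lambda x,y:(180+(x+.5)/3.3-.5,130+(y+.5)/3.3-.5)
for n,t,s in [("28",b(403,116),c(512,272)),("38",b(413,413),c(330,336)),("51",b(678,437),c(460,458)),("64",b(95,421),c(195,235)),("tur",a(510,299),c(240,160))]:
    print(n,plane("top",t,.05).round(4),plane("side",s,.05).round(4),*two(t,s))
pads=[plane("top",a(*p),.02) for p in [(109,100),(141,188),(180,301),(231,443)]]
tips=[plane("top",a(*p),.0605) for p in [(90,79),(122,171),(161,285),(212,431)]]
sp=[plane("side",c(*p),.02) for p in [(80,152),(142,124),(187,105),(220,90)]]
xs=np.array([-.0895,-.0425,.016,.0875])
def fit(P):
    P=np.array(P)[:,:2]; m=P.mean(0); xm=xs-xs.mean(); d=(P-m).T@xm; d/=np.linalg.norm(d)
    F=m+np.outer(xm,d); return F.round(4),((P-F)*1000).round(1),np.arctan2(d[1],d[0])
for P in (pads,tips,sp): print(*fit(P),sep="\n")
E
python3 m.py
python3 - <<'E'
from h import *
print("bottle",plane("top",(276.5,176),.08), two((280.3,162.5),(180+404/3.3,130+75/3.3)))
E
```

```text
28 [ 0.6042 -0.2418  0.05  ] [ 0.6066 -0.2434  0.05  ] [ 0.60544636 -0.24272788  0.0496674 ] 0.0027763483951442473
38 [ 0.4666 -0.243   0.05  ] [ 0.4674 -0.2447  0.05  ] [ 0.4673634  -0.24353924  0.04923452] 0.001550369072567973
51 [ 0.4559 -0.3656  0.05  ] [ 0.4573 -0.3673  0.05  ] [ 0.45677091 -0.36643584  0.04941934] 0.0021332901759117608
64 [ 0.4622 -0.0986  0.05  ] [ 0.4631 -0.1015  0.05  ] [ 0.46324698 -0.09913515  0.04877776] 0.0021461882072647343
tur [ 0.5513 -0.0138  0.05  ] [ 0.5499 -0.0168  0.05  ] [ 0.55167757 -0.01374076  0.04839401] 0.00016917426384586152
[[0.6515 0.1836]
 [0.6079 0.1661]
 [0.5536 0.1443]
 [0.4872 0.1177]]
[[ 0.4  0.3]
 [ 0.4 -0.2]
 [ 0.   0.1]
 [-0.8 -0.3]]
-2.7601372634976666
[[0.652  0.1835]
 [0.6083 0.1663]
 [0.5539 0.1448]
 [0.4874 0.1186]]
[[-0.7 -0.2]
 [-0.8 -0.4]
 [ 0.6  0.3]
 [ 0.8  0.4]]
-2.7657432061914022
[[0.4958 0.1213]
 [0.54   0.1374]
 [0.595  0.1574]
 [0.6621 0.1818]]
[[-12.3  -4.7]
 [ 12.9   5.4]
 [ 11.6   3.6]
 [-12.1  -4.2]]
0.3488456635971217
bottle [ 0.58910664 -0.11458698  0.08      ] (array([ 0.60891794, -0.12045005,  0.13729814]), np.float64(0.006179413948542785))
```

Heights agree with 0.05 m in both views. The candidates for the largest drum are the red-brown drum at (268,234) and the turquoise one at (231,195). The red-brown one is meant, as the crop confirms. Drums by size: 28 at (330,173), 38 at (332,232), 51 at (385,237), 64 at (269,234).

I'll turn the tool so its y axis is across the rack row.

Emit:
{"api": "drive_tool", "payload": {"motion": [50, 0, 0, 0, 0.125, 50, 0, 0, 0, 0.125, 50, 0, 0, 0, 0.125, 50, 0, 0, 0, 0.125, 50, 0, 0, 0, 0.125, 50, 0, 0, 0, 0.125, 50, 0, 0, 0, 0.125, 50, 0, 0, 0, 0.125, 50, 0, 0, 0, 0.125, 50, 0, 0, 0, 0.125, 50, 0, 0, 0, 0.125, 50, 0, 0, 0, 0.125, 50, 0, 0, 0, 0.125, 50, 0, 0, 0, 0.125, 50, 0, 0, 0, 0.125, 50, 0, 0, 0, 0.125, 50, 0, 0, 0, 0.125, 50, 0, 0, 0, 0.125, 50, 0, 0, 0, 0.125, 50, 0, 0, 0, 0.125], "force": 40}}

```text
time_s: 1.77
ee_pos: [0.1428, 0.5309, 0.2306]
tool_rot: [0.001, 0.983, 0.185, -0.0]
force: [0.1, -0.2, 0.2]
finger_gap: 0.0503
grip_force: 0.0
```

```bash
cat > g.py <<'E'
import sys
from h import *
from scipy.spatial.transform import Rotation as Ro
T=dict(d28=(.6048,-.2423),d38=(.4668,-.2436),d51=(.4563,-.3661),d64=(.4625,-.0995),p28=(.6517,.1836),p38=(.608,.1662),p51=(.5537,.1445),p64=(.4872,.118),v=(.48,-.05))
s=manip.state();R=Ro.from_quat(s['tool_rot'],scalar_first=True).as_matrix()
print(s['time_s'],s['ee_pos'].round(4),'gap',s['finger_gap'],s['grip_force'],'f',s['force'].round(1),'yaw y',np.arctan2(R[1,1],R[0,1]),'tilt',R[:,2].round(4),'q',s['qpos'].round(2))
for n in sys.argv[1:]:
    n,z=n.split(',');P=np.array([*T[n],float(z)])
    print(n,'tool mm',(R.T@(P-s['ee_pos'])*1000).round(1))
    if '+' not in n: pass
E
python3 g.py d28,.1 d28,.022
```

```text
1.7667 [0.1428 0.5309 0.2306] gap 0.05027475944398263 0.0 f [ 0.1 -0.2  0.2] yaw y -1.1981673635779315 tilt [-5.0e-04 -1.2e-03 -1.0e+00] q [1.2  0.09 1.37 0.   1.68 2.4 ]
d28 tool mm [149.  888.2 131.3]
d28 tool mm [149.  888.1 209.3]
```

Emit:
{"api": "drive_tool", "payload": {"motion": [50, 5, 30, 0, 0, 50, 5, 30, 0, 0, 50, 5, 30, 0, 0, 50, 5, 30, 0, 0, 50, 5, 30, 0, 0, 50, 5, 30, 0, 0, 50, 5, 30, 0, 0, 50, 5, 30, 0, 0, 50, 5, 30, 0, 0, 50, 5, 30, 0, 0, 50, 5, 30, 0, 0, 50, 5, 30, 0, 0, 50, 5, 30, 0, 0, 50, 5, 30, 0, 0, 50, 5, 30, 0, 0, 50, 5, 30, 0, 0, 50, 5, 30, 0, 0, 50, 5, 30, 0, 0, 50, 5, 30, 0, 0, 50, 5, 30, 0, 0]}}

```text
time_s: 3.43
ee_pos: [0.4579, 0.0092, 0.2308]
tool_rot: [-0.0, 0.982, 0.188, -0.0]
force: [1.1, 0.7, -0.2]
finger_gap: 0.0501
grip_force: 0.0
```

Emit:
{"api": "drive_tool", "payload": {"motion": [50, 5, 30, 0, 0, 50, 5, 30, 0, 0, 50, 5, 30, 0, 0, 50, 5, 30, 0, 0, 50, 5, 30, 0, 0, 50, 5, 30, 0, 0, 50, 5, 30, 0, 0, 50, 5, 30, 0, 0, 50, 5, 30, 0, 0, 50, 4, 18, 0, 0, 50, 0, 0, 0, 0, 50, 0, 0, 0, 0, 50, 0, 0, 0, 0]}}

```text
time_s: 4.52
ee_pos: [0.6093, -0.2382, 0.2306]
tool_rot: [-0.001, 0.982, 0.188, -0.001]
force: [-1.0, 0.7, 0.7]
finger_gap: 0.0496
grip_force: 0.0
```

```bash
python3 g.py d28,.1 d28,.022
```

```text
4.5167 [ 0.6093 -0.2382  0.2306] gap 0.049638528846794865 0.0 f [-1.   0.7  0.7] yaw y -1.1917474379158413 tilt [-0.0013  0.0012 -1.    ] q [-0.46  0.32  1.09  0.    1.73  0.73]
d28 tool mm [ -5.6   2.3 130.6]
d28 tool mm [ -5.6   2.4 208.6]
```

Emit:
{"api": "drive_tool", "payload": {"motion": [50, -2, 1, 20, 0, 50, -2, 1, 25, 0, 50, -1.6, 0.4, 25, 0, 50, 0, 0, 25, 0, 50, 0, 0, 25, 0, 50, 0, 0, 25, 0, 50, 0, 0, 20, 0, 50, 0, 0, 15, 0, 50, 0, 0, 15, 0, 50, 0, 0, 10, 0, 50, 0, 0, 4, 0, 50, 0, 0, 0, 0, 50, 0, 0, 0, 0]}}

```text
time_s: 5.6
ee_pos: [0.6058, -0.2429, 0.0232]
tool_rot: [0.0, 0.982, 0.188, 0.001]
force: [0.1, 0.3, 1.0]
finger_gap: 0.0502
grip_force: 0.0
```

```bash
cat > pic.py <<'E'
import sys; from h import *
n,f,x0,y0,x1,y1,k=sys.argv[1:]; x0,y0,x1,y1=map(int,(x0,y0,x1,y1))
im=manip.read_camera(n)[:,:,::-1]; cv2.imwrite(f"pics/{f}_full.png",im)
cv2.imwrite(f"pics/{f}.png",cv2.resize(im[y0:y1,x0:x1],None,fx=float(k),fy=float(k),interpolation=cv2.INTER_CUBIC))
E
python3 pic.py side g28 250 130 410 250 5; python3 g.py d28,.022
```

```text
5.65 [ 0.6062 -0.2432  0.0238] gap 0.049827282069919134 0.0 f [ 1.7 -0.7 -0.6] yaw y -1.1916412581860567 tilt [ 2.2e-03 -9.0e-04 -1.0e+00] q [-0.47  0.43  1.37  0.    1.34  0.72]
d28 tool mm [-1.  -1.3  1.8]
```

View pics/g28.png

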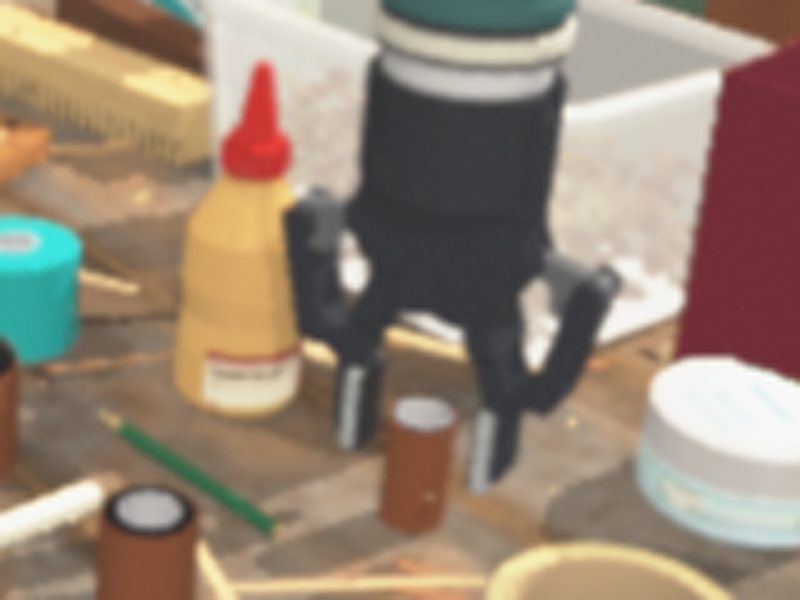

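Picture: the drum stands midway between the fingertips, at (350,445) and (490,485) in the crop, and the bottle is clear. Closing on it.

Emit:
{"api": "drive_tool", "payload": {"motion": [22, 0, 0, 0, 0, 22, 0, 0, 0, 0, 22, 0, 0, 0, 0, 22, 0, 0, 0, 0, 22, 0, 0, 0, 0, 22, 0, 0, 0, 0, 22, 0, 0, 0, 0, 22, 0, 0, 0, 0, 22, 0, 0, -15, 0, 22, 0, 0, -25, 0, 22, 0, 0, -30, 0, 22, 0, 0, -30, 0, 22, 0, 0, -30, 0, 22, 0, 0, -20, 0, 22, 0, 0, 0, 0], "force": 40}}

```text
time_s: 6.9
ee_pos: [0.6078, -0.2444, 0.1788]
tool_rot: [0.003, 0.982, 0.188, 0.004]
force: [0.4, -0.3, 0.6]
finger_gap: 0.0274
grip_force: 39.5
```

```bash
python3 g.py v,.17 p28,.17
```

```text
6.9 [ 0.6078 -0.2444  0.1788] gap 0.027445512890384317 39.453715682029724 f [ 0.4 -0.3  0.6] yaw y -1.1921020256561685 tilt [ 0.0098 -0.0049 -0.9999] q [-0.47  0.33  1.19  0.    1.61  0.72]
v tool mm [ -46.9 -227.9    6.6]
p28 tool mm [ 199.  -381.5    7.2]
```

Emit:
{"api": "drive_tool", "payload": {"motion": [22, 0, 0, -25, 0, 22, 0, 0, -25, 0, 22, 12, -24, 0, 0, 22, 12, -24, 0, 0, 22, 12, -24, 0, 0, 22, 12, -24, 0, 0, 22, 12, -24, 0, 0, 22, 12, -24, 0, 0, 22, 12, -24, 0, 0, 22, 12, -24, 0, 0, 22, 12, -24, 0, 0, 22, 12, -24, 0, 0, 22, 12, -24, 0, 0, 22, 12, -24, 0, 0, 22, 12, -24, 0, 0, 22, 12, -24, 0, 0, 22, 12, -24, 0, 0, 22, 12, -15, 0, 0]}}

```text
time_s: 8.4
ee_pos: [0.644, 0.1788, 0.22]
tool_rot: [-0.001, 0.982, 0.189, -0.002]
force: [1.2, -0.1, -0.6]
finger_gap: 0.0272
grip_force: 39.5
```

Emit:
{"api": "drive_tool", "payload": {"motion": [22, 0, 0, 25, 0, 22, 0, 0, 25, 0, 22, 0, 0, 25, 0, 22, 0, 0, 25, 0, 22, 0, 0, 10, 0, 22, 0, 0, 0, 0, 22, 0, 0, 0, 0, 22, 0, 0, 0, 0]}}

```text
time_s: 9.07
ee_pos: [0.6461, 0.1764, 0.1141]
tool_rot: [-0.0, 0.982, 0.188, 0.001]
force: [0.0, 0.7, -0.0]
finger_gap: 0.0271
grip_force: 39.5
```

```bash
python3 g.py p28,.1 p28,.043; python3 pic.py top t28 110 100 270 220 5
```

```text
9.0667 [0.6461 0.1764 0.1141] gap 0.02705285255026545 39.507216811180115 f [ 0.   0.7 -0. ] yaw y -1.1921604962298087 tilt [ 2.9e-03  6.0e-04 -1.0e+00] q [0.18 0.4  1.23 0.   1.51 1.37]
p28 tool mm [ 7.8 -4.7 14.1]
p28 tool mm [ 7.6 -4.7 71.1]
```

View pics/t28.png

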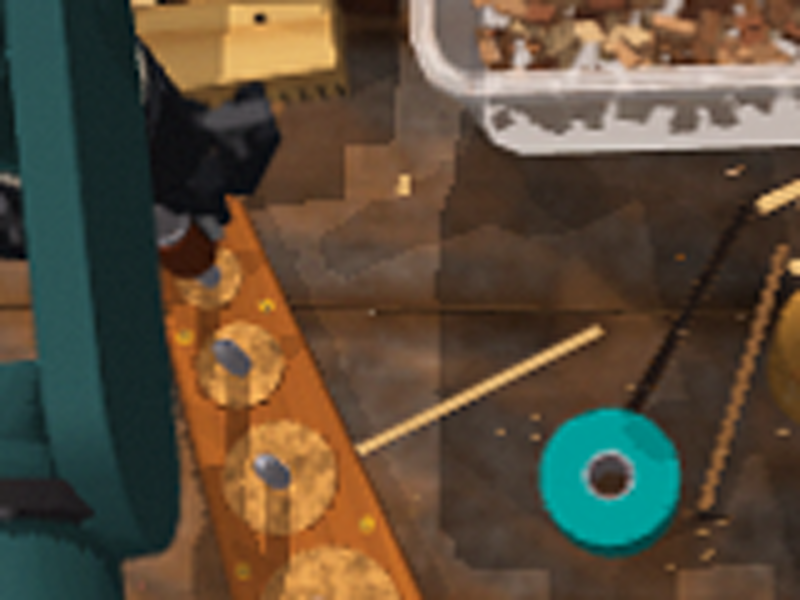

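Top view: the drum is over its post. Correcting laterally, then a side check.

Emit:
{"api": "drive_tool", "payload": {"motion": [22, 4.4, -2.4, 7, 0, 22, 4.4, -2.3, 7, 0, 22, 0, 0, 0, 0, 22, 0, 0, 0, 0, 22, 0, 0, 0, 0]}}

```text
time_s: 9.53
ee_pos: [0.6515, 0.184, 0.098]
tool_rot: [0.0, 0.982, 0.188, -0.0]
force: [0.6, 1.2, -0.2]
finger_gap: 0.0273
grip_force: 39.5
```

```bash
python3 g.py p28,.1 p28,.043; python3 pic.py side s28 190 100 290 190 6
```

```text
9.5333 [0.6515 0.184  0.098 ] gap 0.027258991174349996 39.50488418340683 f [ 0.6  1.2 -0.2] yaw y -1.191783429309881 tilt [-6.e-04 -1.e-04 -1.e+00] q [ 0.19  0.42  1.23 -0.    1.49  1.38]
p28 tool mm [ 0.1  0.5 -2. ]
p28 tool mm [ 0.1  0.5 55. ]
```

View pics/s28.png

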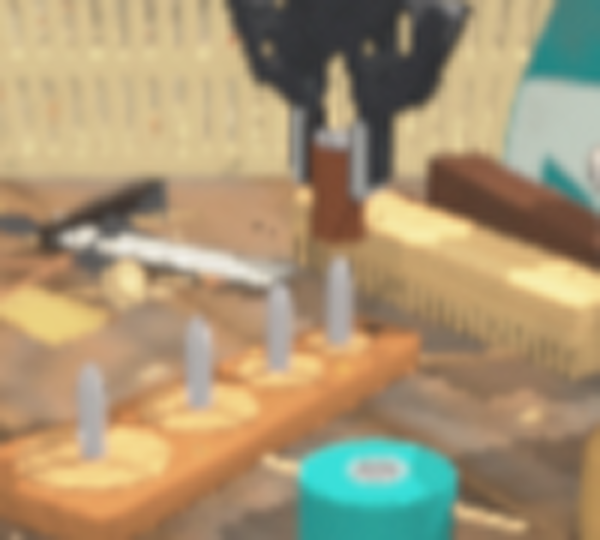

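Side view: the drum's bottom centre (337,232) is right above the post tip (340,258). Lowering.

Emit:
{"api": "drive_tool", "payload": {"motion": [22, 0.8, 0, 10, 0, 22, 0, 0, 10, 0, 22, 0, 0, 8, 0, 22, 0, 0, 8, 0, 22, 0, 0, 8, 0, 22, 0, 0, 6, 0, 22, 0, 0, 3, 0, 22, 0, 0, 0, 0, 22, 0, 0, 0, 0]}}

```text
time_s: 10.33
ee_pos: [0.6525, 0.1843, 0.0455]
tool_rot: [-0.0, 0.982, 0.188, 0.0]
force: [-0.4, -1.0, -0.4]
finger_gap: 0.0271
grip_force: 39.5
```

```bash
python3 g.py p28,.0435
```

```text
10.3333 [0.6525 0.1843 0.0455] gap 0.02712579670109414 39.471532702445984 f [-0.4 -1.  -0.4] yaw y -1.1919828883543226 tilt [ 5.e-04  2.e-04 -1.e+00] q [0.19 0.46 1.28 0.   1.4  1.38]
p28 tool mm [-1.   0.3  2. ]
```

Emit:
{"api": "drive_tool", "payload": {"motion": [22, 0, 0, 1, 0, 22, 0, 0, 1, 0, 22, 0, 0, 0, 0, 50, 0, 0, 0, 0, 50, 0, 0, 0, 0, 50, 0, 0, 0, 0, 50, 0, 0, 0, 0, 50, 0, 0, 0, 0, 50, 0, 0, -20, 0, 50, 0, 0, -30, 0, 60, 0, 0, -30, 0, 60, 0, 0, -30, 0, 60, 0, 0, -30, 0, 60, 0, 0, -25, 0, 60, 0, 0, 0, 0]}}

```text
time_s: 11.58
ee_pos: [0.6549, 0.1848, 0.2168]
tool_rot: [-0.0, 0.982, 0.188, 0.007]
force: [-0.3, 0.6, 2.7]
finger_gap: 0.0598
grip_force: 0.0
```

```bash
python3 g.py d38,.2 d38,.021; python3 pic.py top t28b 130 130 230 205 6
```

```text
11.5833 [0.6549 0.1848 0.2168] gap 0.05982883898719 0.0 f [-0.3  0.6  2.7] yaw y -1.1919465378608203 tilt [ 0.0133  0.0027 -0.9999] q [0.19 0.38 1.05 0.   1.7  1.38]
d38 tool mm [-333.4  328.4   13.1]
d38 tool mm [-335.8  327.9  192.1]
```

View pics/t28b.png

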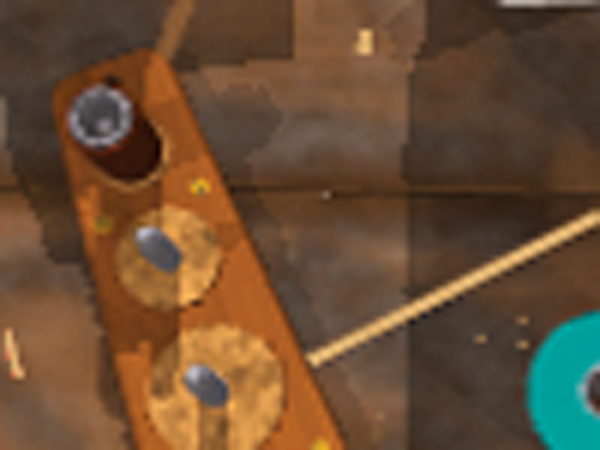

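Drum 28 stands on its pad, with the top ring at (102,115) in the crop. Going for drum 38.

Emit:
{"api": "drive_tool", "payload": {"motion": [60, -18, 18, 0, 0, 60, -18.5, 18, 0, 0, 60, -18.5, 18, 0, 0, 60, -18.5, 18, 0, 0, 60, -18.5, 18, 0, 0, 60, -18.5, 18, 0, 0, 60, -18.5, 18, 0, 0, 60, -18.5, 18, 0, 0, 60, -18.5, 18, 0, 0, 60, -18.5, 18, 0, 0, 60, -18.5, 18, 0, 0, 60, -18.5, 18, 0, 0, 60, -18.5, 18, 0, 0, 60, -18.5, 18, 0, 0, 60, -18.5, 18, 0, 0, 60, -18.5, 18, 0, 0, 60, -18.5, 18, 0, 0, 60, -18.5, 20, 0, 0, 60, 0, 0, 30, 0, 60, 0, 0, 30, 0]}}

```text
time_s: 13.3
ee_pos: [0.4639, -0.2436, 0.1481]
tool_rot: [0.001, 0.982, 0.187, 0.001]
force: [0.4, 1.0, -0.9]
finger_gap: 0.06
grip_force: 0.0
```

Emit:
{"api": "drive_tool", "payload": {"motion": [60, 0, 0, 30, 0, 60, 0, 0, 25, 0, 60, 0, 0, 10, 0, 60, 0, 0, 0, 0, 60, 0, 0, 0, 0, 60, 0, 0, 0, 0]}}

```text
time_s: 13.8
ee_pos: [0.465, -0.2422, 0.0849]
tool_rot: [0.001, 0.982, 0.188, 0.001]
force: [0.6, 0.0, 0.5]
finger_gap: 0.0603
grip_force: 0.0
```

```bash
python3 g.py d38,.021
```

```text
13.8 [ 0.465  -0.2422  0.0849] gap 0.06034842338879783 0.0 f [0.6 0.  0.5] yaw y -1.1919073937502696 tilt [ 0.0025 -0.0016 -1.    ] q [-0.59  0.1   1.65  0.    1.39  0.6 ]
d38 tool mm [ 1.1  1.8 63.9]
```

Emit:
{"api": "drive_tool", "payload": {"motion": [60, 1, 1.8, 15, 0, 60, 0, 0, 15, 0, 60, 0, 0, 15, 0, 60, 0, 0, 12, 0, 60, 0, 0, 7, 0, 60, 0, 0, 0, 0, 60, 0, 0, 0, 0]}}

```text
time_s: 14.38
ee_pos: [0.4659, -0.2431, 0.0199]
tool_rot: [0.0, 0.982, 0.188, 0.0]
force: [0.6, 0.0, -0.3]
finger_gap: 0.0601
grip_force: 0.0
```

Emit:
{"api": "drive_tool", "payload": {"motion": [32, 0, 0, 0, 0, 32, 0, 0, 0, 0, 32, 0, 0, 0, 0, 32, 0, 0, 0, 0, 32, 0, 0, 0, 0, 32, 0, 0, 0, 0, 32, 0, 0, 0, 0]}}

```text
time_s: 14.97
ee_pos: [0.4665, -0.2435, 0.0208]
tool_rot: [0.001, 0.982, 0.188, 0.001]
force: [-1.0, 0.3, 6.4]
finger_gap: 0.0376
grip_force: 40.6
```

```bash
python3 g.py d38,.021
```

```text
14.9667 [ 0.4665 -0.2435  0.0208] gap 0.037568266693746626 40.55995350703597 f [-1.   0.3  6.4] yaw y -1.1919762470188129 tilt [ 0.0026 -0.0014 -1.    ] q [-0.59  0.17  1.71  0.    1.26  0.6 ]
d38 tool mm [ 0.2  0.2 -0.2]
```

Emit:
{"api": "drive_tool", "payload": {"motion": [32, 0, 0, -15, 0, 32, 0, 0, -25, 0, 32, 0, 0, -30, 0, 32, 0, 0, -30, 0, 32, 0, 0, -30, 0, 32, 0, 0, -30, 0, 32, 0, 0, -30, 0, 32, 0, 0, -15, 0, 32, 0, 0, 0, 0, 32, 0, 0, 0, 0]}}

```text
time_s: 15.8
ee_pos: [0.4656, -0.2431, 0.2244]
tool_rot: [0.0, 0.982, 0.188, 0.0]
force: [-0.4, 1.0, -2.3]
finger_gap: 0.0375
grip_force: 40.4
```

```bash
python3 g.py p38,.22 p38,.11
```

```text
15.8 [ 0.4656 -0.2431  0.2244] gap 0.03749992632753946 40.40184823796153 f [-0.4  1.  -2.3] yaw y -1.1919988187073236 tilt [ 9.e-04 -6.e-04 -1.e+00] q [-0.59  0.03  1.44  0.    1.67  0.6 ]
p38 tool mm [ 283.6 -327.6    4.3]
p38 tool mm [ 283.6 -327.7  114.3]
```

Emit:
{"api": "drive_tool", "payload": {"motion": [32, 16.7, -19.3, 0, 0, 32, 16.7, -19.3, 0, 0, 32, 16.7, -19.3, 0, 0, 32, 16.7, -19.3, 0, 0, 32, 16.7, -19.3, 0, 0, 32, 16.7, -19.3, 0, 0, 32, 16.7, -19.3, 0, 0, 32, 16.7, -19.3, 0, 0, 32, 16.7, -19.3, 0, 0, 32, 16.7, -19.3, 0, 0, 32, 16.7, -19.3, 0, 0, 32, 16.7, -19.3, 0, 0, 32, 16.7, -19.3, 0, 0, 32, 16.7, -19.3, 0, 0, 32, 16.7, -19.3, 0, 0, 32, 16.7, -19.3, 0, 0, 32, 16.7, -19.3, 0, 0, 32, 0, 0, 30, 0, 32, 0, 0, 30, 0, 32, 0, 0, 30, 0]}}

```text
time_s: 17.47
ee_pos: [0.6066, 0.1674, 0.1301]
tool_rot: [0.0, 0.982, 0.189, -0.002]
force: [0.4, -0.1, -2.1]
finger_gap: 0.0373
grip_force: 40.4
```

Emit:
{"api": "drive_tool", "payload": {"motion": [32, 0, 0, 20, 0, 32, 0, 0, 0, 0, 32, 0, 0, 0, 0, 32, 0, 0, 0, 0]}}

```text
time_s: 17.8
ee_pos: [0.6081, 0.1669, 0.1144]
tool_rot: [-0.0, 0.982, 0.188, -0.0]
force: [0.1, 0.7, 0.1]
finger_gap: 0.0373
grip_force: 40.4
```

```bash
python3 g.py p38,.1 p38,.0405
```

```text
17.8 [0.6081 0.1669 0.1144] gap 0.03733616844388934 40.43923605233431 f [0.1 0.7 0.1] yaw y -1.1920873478782115 tilt [-0.e+00  1.e-04 -1.e+00] q [0.18 0.31 1.34 0.   1.49 1.37]
p38 tool mm [-0.3  0.6 14.4]
p38 tool mm [-0.3  0.6 73.9]
```

Aligned. Lowering by 73 mm, keeping an eye on the force.

Emit:
{"api": "drive_tool", "payload": {"motion": [32, -0.3, 0.5, 12, 0, 32, 0, 0, 12, 0, 32, 0, 0, 10, 0, 32, 0, 0, 10, 0, 32, 0, 0, 8, 0, 32, 0, 0, 8, 0, 32, 0, 0, 6, 0, 32, 0, 0, 5, 0, 32, 0, 0, 0, 0, 32, 0, 0, 0, 0]}}

```text
time_s: 18.63
ee_pos: [0.6078, 0.1663, 0.0431]
tool_rot: [-0.0, 0.982, 0.188, -0.0]
force: [0.3, -0.3, -1.5]
finger_gap: 0.0375
grip_force: 40.4
```

```bash
python3 g.py p38,.0405
```

```text
18.6333 [0.6078 0.1663 0.0431] gap 0.037497144780200296 40.4360618814826 f [ 0.3 -0.3 -1.5] yaw y -1.192032826954992 tilt [-3.e-04  0.e+00 -1.e+00] q [0.18 0.37 1.42 0.   1.36 1.37]
p38 tool mm [0.1 0.2 2.6]
```

Emit:
{"api": "drive_tool", "payload": {"motion": [32, 0, 0, 1, 0, 32, 0, 0, 1.2, 0, 32, 0, 0, 0, 0, 60, 0, 0, 0, 0, 60, 0, 0, 0, 0, 60, 0, 0, 0, 0, 60, 0, 0, 0, 0, 60, 0, 0, 0, 0, 60, 0, 0, -20, 0, 60, 0, 0, -30, 0, 70, 0, 0, -30, 0, 70, 0, 0, -30, 0, 70, 0, 0, -30, 0, 70, 0, 0, -30, 0, 70, 0, 0, 0, 0]}}

```text
time_s: 19.88
ee_pos: [0.6109, 0.1669, 0.2202]
tool_rot: [0.0, 0.982, 0.188, 0.007]
force: [1.2, 0.4, 2.4]
finger_gap: 0.0702
grip_force: 0.0
```

```bash
python3 g.py d51,.21 d51,.018
```

```text
19.8833 [0.6109 0.1669 0.2202] gap 0.07024114450110638 0.0 f [1.2 0.4 2.4] yaw y -1.1918742009972458 tilt [ 0.0145  0.0027 -0.9999] q [0.18 0.27 1.19 0.   1.67 1.37]
d51 tool mm [-340.9  438.     6.5]
d51 tool mm [-343.7  437.4  198.5]
```

Emit:
{"api": "drive_tool", "payload": {"motion": [70, -16.9, 21.9, 0, 0, 70, -16.9, 21.9, 0, 0, 70, -16.9, 21.9, 0, 0, 70, -16.9, 21.9, 0, 0, 70, -16.9, 21.9, 0, 0, 70, -16.9, 21.9, 0, 0, 70, -16.9, 21.9, 0, 0, 70, -16.9, 21.9, 0, 0, 70, -16.9, 21.9, 0, 0, 70, -16.9, 21.9, 0, 0, 70, -16.9, 21.9, 0, 0, 70, -16.9, 21.9, 0, 0, 70, -16.9, 21.9, 0, 0, 70, -16.9, 21.9, 0, 0, 70, -16.9, 21.9, 0, 0, 70, -16.9, 21.9, 0, 0, 70, -16.9, 21.9, 0, 0, 70, -16.9, 21.9, 0, 0, 70, -16.9, 21.9, 0, 0, 70, -16.9, 21.9, 0, 0]}}

```text
time_s: 21.55
ee_pos: [0.4552, -0.3669, 0.211]
tool_rot: [0.0, 0.982, 0.188, 0.0]
force: [-0.2, 0.1, -0.2]
finger_gap: 0.0701
grip_force: 0.0
```

Emit:
{"api": "drive_tool", "payload": {"motion": [70, 0, 0, 30, 0, 70, 0, 0, 30, 0, 70, 0, 0, 30, 0, 70, 0, 0, 30, 0, 70, 0, 0, 10, 0, 70, 0, 0, 0, 0, 70, 0, 0, 0, 0, 70, 0, 0, 0, 0]}}

```text
time_s: 22.22
ee_pos: [0.4571, -0.3667, 0.0837]
tool_rot: [0.002, 0.982, 0.188, 0.001]
force: [-0.6, 0.2, 0.6]
finger_gap: 0.0701
grip_force: 0.0
```

```bash
python3 g.py d51,.018; python3 pic.py side s51 240 150 400 310 3.7; python3 pic.py top t51 310 180 430 270 5
```

```text
22.2167 [ 0.4571 -0.3667  0.0837] gap 0.07009217440151391 0.0 f [-0.6  0.2  0.6] yaw y -1.1918444115001536 tilt [ 0.0033 -0.003  -1.    ] q [-0.77  0.24  1.5   0.    1.4   0.42]
d51 tool mm [-0.6 -1.1 65.7]
```

View pics/s51.png

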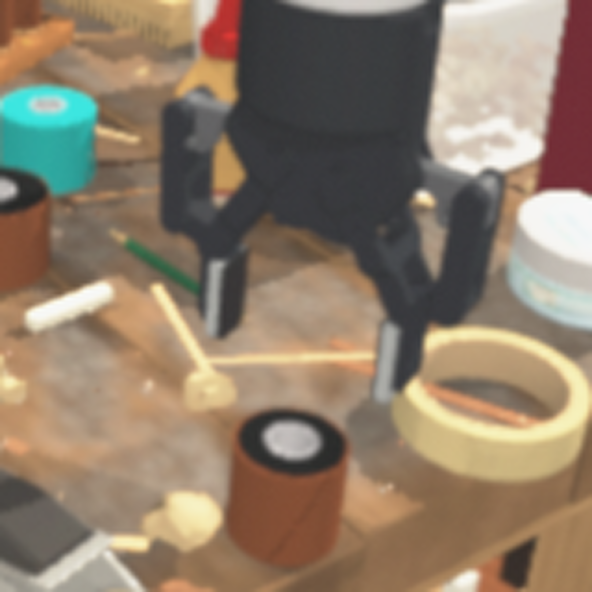

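Side view: fingertips at (215,333) and (385,398) straddle the drum 51 top (291,440), and nothing is in the way. Descending and gripping.

Emit:
{"api": "drive_tool", "payload": {"motion": [70, -0.5, -1, 15, 0, 70, 0, 0, 15, 0, 70, 0, 0, 15, 0, 70, 0, 0, 13, 0, 70, 0, 0, 8, 0, 70, 0, 0, 0, 0, 70, 0, 0, 0, 0, 45, 0, 0, 0, 0, 45, 0, 0, 0, 0, 45, 0, 0, 0, 0, 45, 0, 0, 0, 0, 45, 0, 0, 0, 0, 45, 0, 0, 0, 0, 45, 0, 0, 0, 0]}}

```text
time_s: 23.48
ee_pos: [0.4559, -0.3658, 0.0167]
tool_rot: [0.001, 0.982, 0.188, 0.001]
force: [-0.3, -0.9, 5.6]
finger_gap: 0.0496
grip_force: 42.2
```

```bash
python3 g.py d51,.018
```

```text
23.4833 [ 0.4559 -0.3658  0.0167] gap 0.0495660272455667 42.18840988352895 f [-0.3 -0.9  5.6] yaw y -1.1920555514427638 tilt [ 0.0024 -0.0022 -1.    ] q [-0.77  0.3   1.57  0.    1.28  0.42]
d51 tool mm [ 0.2  0.5 -1.3]
```

Emit:
{"api": "drive_tool", "payload": {"motion": [45, 0, 0, -15, 0, 45, 0, 0, -25, 0, 45, 0, 0, -30, 0, 45, 0, 0, -30, 0, 45, 0, 0, -30, 0, 45, 0, 0, -30, 0, 45, 0, 0, -30, 0, 45, 0, 0, -15, 0, 45, 0, 0, 0, 0, 45, 0, 0, 0, 0]}}

```text
time_s: 24.32
ee_pos: [0.4549, -0.3648, 0.2199]
tool_rot: [0.0, 0.982, 0.188, 0.0]
force: [-0.6, 0.1, -1.8]
finger_gap: 0.0495
grip_force: 41.9
```

```bash
python3 g.py p51,.22
```

```text
24.3167 [ 0.4549 -0.3648  0.2199] gap 0.04949231730840943 41.948885433375835 f [-0.6  0.1 -1.8] yaw y -1.1919455188690327 tilt [ 2.e-04 -1.e-04 -1.e+00] q [-0.77  0.16  1.31  0.    1.67  0.42]
p51 tool mm [ 2.801e+02 -4.367e+02 -1.000e-01]
```

Emit:
{"api": "drive_tool", "payload": {"motion": [45, 14, -21.8, 0, 0, 45, 14, -21.8, 0, 0, 45, 14, -21.8, 0, 0, 45, 14, -21.8, 0, 0, 45, 14, -21.8, 0, 0, 45, 14, -21.8, 0, 0, 45, 14, -21.8, 0, 0, 45, 14, -21.8, 0, 0, 45, 14, -21.8, 0, 0, 45, 14, -21.8, 0, 0, 45, 14, -21.8, 0, 0, 45, 14, -21.8, 0, 0, 45, 14, -21.8, 0, 0, 45, 14, -21.8, 0, 0, 45, 14, -21.8, 0, 0, 45, 14, -21.8, 0, 0, 45, 14, -21.8, 0, 0, 45, 14, -21.8, 0, 0, 45, 14, -21.8, 0, 0, 45, 14, -21.8, 0, 0]}}

```text
time_s: 25.98
ee_pos: [0.5524, 0.1448, 0.2161]
tool_rot: [-0.0, 0.982, 0.188, -0.003]
force: [1.1, -0.1, -1.0]
finger_gap: 0.0493
grip_force: 42.0
```

Emit:
{"api": "drive_tool", "payload": {"motion": [45, 0, 0, 25, 0, 45, 0, 0, 25, 0, 45, 0, 0, 25, 0, 45, 0, 0, 20, 0, 45, 0, 0, 10, 0, 45, 0, 0, 0, 0, 45, 0, 0, 0, 0, 45, 0, 0, 0, 0]}}

```text
time_s: 26.65
ee_pos: [0.5545, 0.1438, 0.116]
tool_rot: [-0.0, 0.982, 0.188, 0.001]
force: [-0.2, 0.4, -1.4]
finger_gap: 0.0494
grip_force: 42.0
```

```bash
python3 g.py p51,.037
```

```text
26.65 [0.5545 0.1438 0.116 ] gap 0.04943062397453024 42.0083761587739 f [-0.2  0.4 -1.4] yaw y -1.1921644637463777 tilt [ 1.5e-03  3.0e-04 -1.0e+00] q [0.15 0.19 1.49 0.   1.46 1.35]
p51 tool mm [-0.6 -1.  79. ]
```

Emit:
{"api": "drive_tool", "payload": {"motion": [45, -0.5, -0.8, 12, 0, 45, 0, 0, 12, 0, 45, 0, 0, 12, 0, 45, 0, 0, 10, 0, 45, 0, 0, 10, 0, 45, 0, 0, 8, 0, 45, 0, 0, 7, 0, 45, 0, 0, 5, 0, 45, 0, 0, 0, 0, 45, 0, 0, 0, 0]}}

```text
time_s: 27.48
ee_pos: [0.5531, 0.1443, 0.039]
tool_rot: [-0.0, 0.982, 0.188, -0.0]
force: [-0.0, 0.3, -1.1]
finger_gap: 0.0494
grip_force: 42.0
```

```bash
python3 g.py p51,.037
```

```text
27.4833 [0.5531 0.1443 0.039 ] gap 0.04943867759721974 42.00340563431382 f [-0.   0.3 -1.1] yaw y -1.191954369479585 tilt [-2.e-04  0.e+00 -1.e+00] q [0.16 0.25 1.58 0.   1.32 1.35]
p51 tool mm [0.6 0.1 2. ]
```

Emit:
{"api": "drive_tool", "payload": {"motion": [45, 0, 0, 1, 0, 45, 0, 0, 1, 0, 45, 0, 0, 0, 0, 75, 0, 0, 0, 0, 75, 0, 0, 0, 0, 75, 0, 0, 0, 0, 75, 0, 0, 0, 0, 75, 0, 0, 0, 0, 75, 0, 0, -20, 0, 75, 0, 0, -30, 0, 82, 0, 0, -30, 0, 82, 0, 0, -30, 0, 82, 0, 0, -30, 0, 82, 0, 0, -30, 0, 82, 0, 0, 0, 0, 82, 0, 0, 0, 0]}}

```text
time_s: 28.82
ee_pos: [0.5544, 0.1445, 0.2102]
tool_rot: [0.0, 0.982, 0.188, 0.003]
force: [-1.1, -0.7, -0.0]
finger_gap: 0.0822
grip_force: 0.0
```

```bash
python3 g.py d64,.21
```

```text
28.8167 [0.5544 0.1445 0.2102] gap 0.082238559947265 0.0 f [-1.1 -0.7 -0. ] yaw y -1.192000473743138 tilt [ 0.0062  0.001  -1.    ] q [0.16 0.14 1.36 0.   1.64 1.35]
d64 tool mm [-175.7  192.7   -0.6]
```

Emit:
{"api": "drive_tool", "payload": {"motion": [82, -17.5, 19.3, 0, 0, 82, -17.5, 19.3, 0, 0, 82, -17.5, 19.3, 0, 0, 82, -17.5, 19.3, 0, 0, 82, -17.5, 19.3, 0, 0, 82, -17.5, 19.3, 0, 0, 82, -17.5, 19.3, 0, 0, 82, -17.5, 19.3, 0, 0, 82, -17.5, 19.3, 0, 0, 82, -17.5, 19.3, 0, 0, 82, 0, 0, 30, 0, 82, 0, 0, 30, 0, 82, 0, 0, 30, 0, 82, 0, 0, 25, 0, 82, 0, 0, 10, 0, 82, 0, 0, 0, 0, 82, 0, 0, 0, 0, 82, 0, 0, 0, 0]}}

```text
time_s: 30.32
ee_pos: [0.463, -0.1, 0.0836]
tool_rot: [0.001, 0.982, 0.188, 0.001]
force: [1.1, 0.3, 0.7]
finger_gap: 0.082
grip_force: 0.0
```

```bash
python3 g.py d64,.015; python3 pic.py side s64 180 110 310 240 4.6
```

```text
30.3167 [ 0.463  -0.1     0.0836] gap 0.08204404969895268 0.0 f [1.1 0.3 0.7] yaw y -1.19184486958512 tilt [ 2.6e-03 -8.0e-04 -1.0e+00] q [-0.33 -0.01  1.77  0.    1.38  0.86]
d64 tool mm [-0.4 -0.8 68.6]
```

View pics/s64.png

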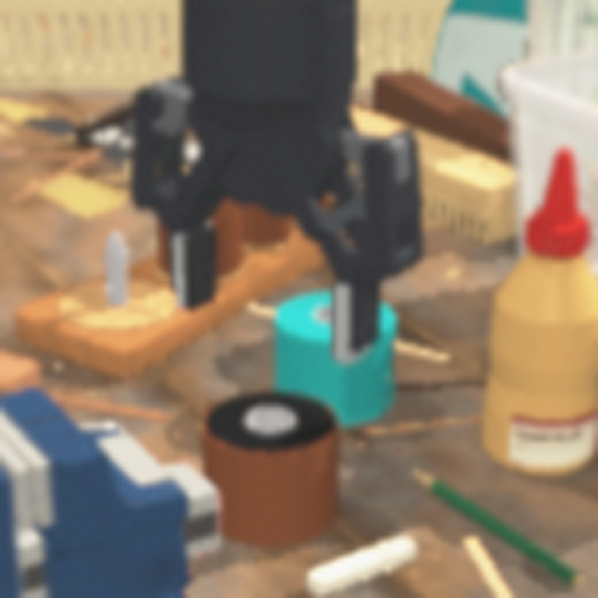

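Side view: fingertips at (190,305) and (352,360) straddle drum 64 (270,420), and the bottle is far right. Descending and gripping.

Emit:
{"api": "drive_tool", "payload": {"motion": [82, -0.4, -0.6, 15, 0, 82, 0, 0, 15, 0, 82, 0, 0, 15, 0, 82, 0, 0, 13, 0, 82, 0, 0, 10, 0, 82, 0, 0, 0, 0, 82, 0, 0, 0, 0, 58, 0, 0, 0, 0, 58, 0, 0, 0, 0, 58, 0, 0, 0, 0, 58, 0, 0, 0, 0, 58, 0, 0, 0, 0, 58, 0, 0, 0, 0, 58, 0, 0, 0, 0]}}

```text
time_s: 31.53
ee_pos: [0.4626, -0.0996, 0.016]
tool_rot: [0.001, 0.982, 0.188, 0.002]
force: [0.0, 1.6, 4.5]
finger_gap: 0.0638
grip_force: 44.6
```

```bash
python3 g.py d64,.015
```

```text
31.5333 [ 0.4626 -0.0996  0.016 ] gap 0.06377044246071693 44.613110376521945 f [0.  1.6 4.5] yaw y -1.1919984694858496 tilt [ 3.2e-03 -6.0e-04 -1.0e+00] q [-0.33  0.07  1.84  0.    1.23  0.86]
d64 tool mm [-0.1 -0.1  1. ]
```

Emit:
{"api": "drive_tool", "payload": {"motion": [58, 0, 0, -15, 0, 58, 0, 0, -25, 0, 58, 0, 0, -30, 0, 58, 0, 0, -30, 0, 58, 0, 0, -15, 0, 58, 0, 0, 0, 0, 58, 0, 0, 0, 0]}}

```text
time_s: 32.12
ee_pos: [0.4616, -0.0994, 0.1294]
tool_rot: [0.0, 0.982, 0.188, 0.001]
force: [-0.3, 1.3, -3.4]
finger_gap: 0.0633
grip_force: 45.2
```

```bash
python3 g.py p64,.13
```

```text
32.1167 [ 0.4616 -0.0994  0.1294] gap 0.0633147609437021 45.15719057992101 f [-0.3  1.3 -3.4] yaw y -1.1920038814880352 tilt [ 1.5e-03 -6.0e-04 -1.0e+00] q [-0.33 -0.04  1.71 -0.    1.48  0.86]
p64 tool mm [ 104.2 -192.6   -0.6]
```

Emit:
{"api": "drive_tool", "payload": {"motion": [58, 10.4, -19.3, 0, 0, 58, 10.4, -19.3, 0, 0, 58, 10.4, -19.3, 0, 0, 58, 10.4, -19.3, 0, 0, 58, 10.4, -19.3, 0, 0, 58, 10.4, -19.3, 0, 0, 58, 10.4, -19.3, 0, 0, 58, 10.4, -19.3, 0, 0, 58, 10.4, -19.3, 0, 0, 58, 10.4, -19.3, 0, 0, 58, 0, 0, 10, 0, 58, 0, 0, 0, 0, 58, 0, 0, 0, 0, 58, 0, 0, 0, 0]}}

```text
time_s: 33.28
ee_pos: [0.4856, 0.1176, 0.1176]
tool_rot: [0.0, 0.982, 0.188, -0.002]
force: [-0.6, 0.2, -1.5]
finger_gap: 0.064
grip_force: 45.3
```

```bash
python3 g.py p64,.0355
```

```text
33.2833 [0.4856 0.1176 0.1176] gap 0.06397210003004311 45.26914254762232 f [-0.6  0.2 -1.5] yaw y -1.19292549960051 tilt [-3.e-03 -8.e-04 -1.e+00] q [ 0.12  0.03  1.66 -0.    1.46  1.32]
p64 tool mm [ 1.9  0.2 82.1]
```

Emit:
{"api": "drive_tool", "payload": {"motion": [58, 1, 0.2, 12, 0, 58, 0, 0, 12, 0, 58, 0, 0, 12, 0, 58, 0, 0, 12, 0, 58, 0, 0, 10, 0, 58, 0, 0, 8, 0, 58, 0, 0, 8, 0, 58, 0, 0, 5, 0, 58, 0, 0, 0, 0, 58, 0, 0, 0, 0]}}

```text
time_s: 34.12
ee_pos: [0.4876, 0.1187, 0.04]
tool_rot: [-0.0, 0.982, 0.188, -0.0]
force: [-0.0, 0.1, -1.5]
finger_gap: 0.0637
grip_force: 45.3
```

```bash
python3 g.py p64,.0355
```

```text
34.1167 [0.4876 0.1187 0.04  ] gap 0.06372447844362991 45.263456208631396 f [-0.   0.1 -1.5] yaw y -1.191915897754073 tilt [-2.e-04  0.e+00 -1.e+00] q [0.13 0.1  1.75 0.   1.29 1.32]
p64 tool mm [-0.6  0.5  4.5]
```

Emit:
{"api": "drive_tool", "payload": {"motion": [58, 0, 0, 2, 0, 58, 0, 0, 1.5, 0, 58, 0, 0, 0, 0, 85, 0, 0, 0, 0, 85, 0, 0, 0, 0, 85, 0, 0, 0, 0, 85, 0, 0, 0, 0, 85, 0, 0, 0, 0, 85, 0, 0, -20, 0, 85, 0, 0, -30, 0, 85, 0, 0, -30, 0, 85, 0, 0, -30, 0, 85, 0, 0, -30, 0, 85, -20, 0, -20, 0, 85, -35, 0, 0, 0, 85, -35, 0, 0, 0, 85, -35, 0, 0, 0, 85, 0, 0, 0, 0, 85, 0, 0, 0, 0]}}

```text
time_s: 35.7
ee_pos: [0.3706, 0.0722, 0.197]
tool_rot: [0.0, 0.982, 0.188, 0.001]
force: [1.2, -0.1, 0.5]
finger_gap: 0.0849
grip_force: 0.0
```

```bash
python3 g.py; python3 pic.py top fin 130 130 290 250 5; python3 pic.py side fins 180 110 310 230 5
```

```text
35.7 [0.3706 0.0722 0.197 ] gap 0.08492071560084499 0.0 f [ 1.2 -0.1  0.5] yaw y -1.1929700096886688 tilt [ 2.3e-03  3.0e-04 -1.0e+00] q [ 0.04 -0.3   1.79  0.    1.65  1.23]
```

View pics/fin.png

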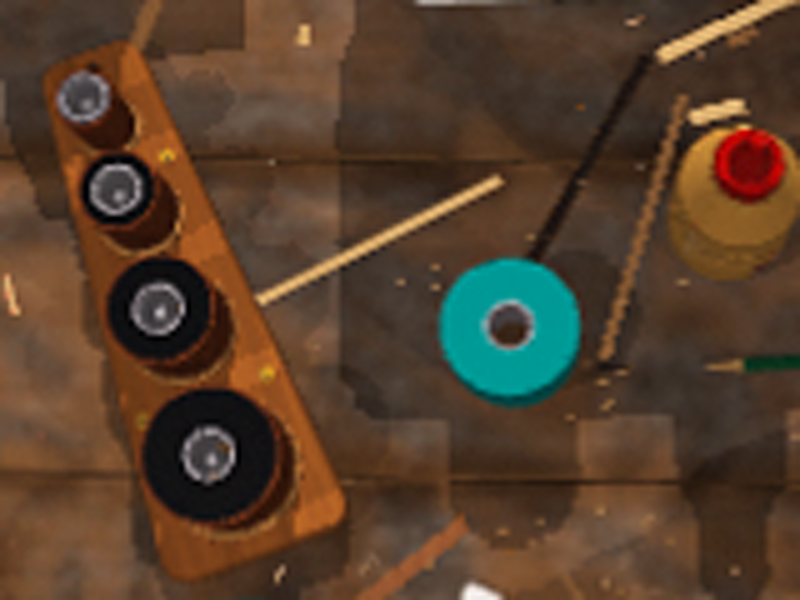

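View pics/fins.png

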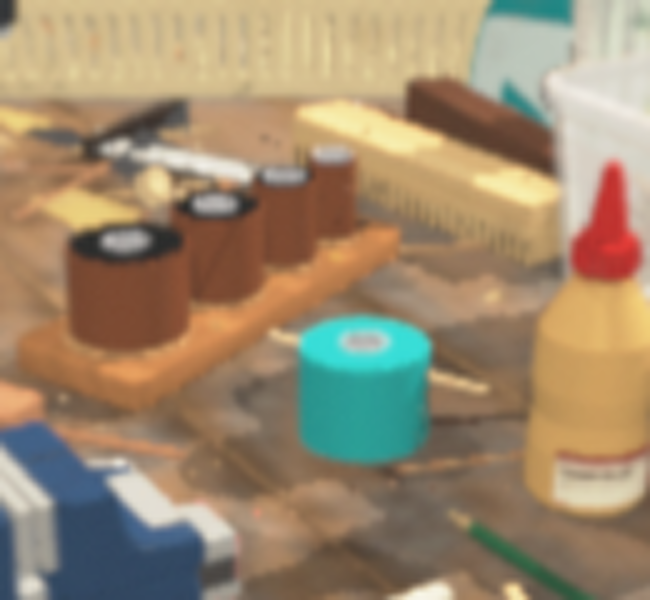

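All four stand flat on their pads in order of size, at (84,97), (116,190), (158,308) and (209,454) in the top crop. The bottle is upright and the turquoise drum hasn't moved. Handing in.

```bash
python3 -c "
from plant import manip
print(manip.job_done())"
```

```text
the job is handed in; nothing more can be done
None
```

The four drums stand on their own posts in order of size, smallest at the narrow end, the glue bottle is still upright, and the job was handed in at about 36 s of the 109 s allowed; no verdict came back.

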